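# Turn the cart wheel by its spokes until the valve stem points straight up

### The arm

A 7-joint arm with a two-finger parallel gripper is mounted at the origin on the work surface. World frame = base frame: x ahead of the robot, y to its left, z up, the work surface at z = 0. Lengths are in m, angles in degrees, forces in N, time in s.
With the tool pointing down it reaches from about 0.4 to 0.875 m from the base axis. Payload 19.3 kg.
Tool frame: the origin (TCP) lies at the very end of the fingers, on their centre line; the grasp point (between the pads) lies 19 mm behind it; z points along the fingers, y is the direction in which the jaws open and shut (so a half turn about z gives the same grasp; the last joint's range is limited). The gripper opens to 85 mm and grips with 20 to 120 N. Pads are 22 mm wide; open, the fingers measure 114 mm over their backs; the gripper's body (76 mm by 85 mm) begins 54 mm behind the grasp point. The pads swing forward as they close: fully open they stand 13 mm farther back than shut.
Start: joints at [71.952, 29.874, -2.08, 91.645, 1.215, 58.505, -6.463], TCP at [0.151, -0.606, 0.231] pointing down, gripper open.
Joint ranges: [-166.77, 166.77], [-17.47, 122.26], [-85.68, 81.53], [9.62, 139.38], [-72.42, 252.41], [9.2, 110.78], [-144.41, 144.41]. Speed limits (degrees/s): [108.29, 108.29, 136.94, 136.94, 172.46, 172.46, 172.46].

### API

Orientations are given as a 3x3 rotation matrix whose columns are the frame's x, y, z axes.
In Python, from bench import r, jaws, kinematics, capture gives the robot as it stands. Calls block until the motion is done:
- r.move_pose(position, orientation): joint-space move of the TCP to a pose.
- r.move_l(position, v=0.15, rot=None, contact_N=None): straight line of the TCP; rot=None keeps the orientation; v is the mean speed in m/s. With contact_N (N) it stops when the force on the tool has changed by that much, and returns True; else False.
- r.move_j(angles): joint-space move.
- jaws.move_gripper(opening, force=None): finger opening in m; force is the grip in N (None keeps the last); returns when the fingers have stopped.
- r.wait(seconds).
- kinematics.ik(position, orientation): joint angles nearest the present ones, or None.
- capture(name): name is "scene" or "top"; returns a dict with "image" (400x640x3 uint8, blue, green, red), "K" (3x3 intrinsics, pixels), "R" (3x3) and "t" (3): a world point X has camera coordinates R X + t. Camera axes: x right, y down, z forward; pixel columns grow to the right and rows downward; lengths in m; the calibration is good to about 2 mm. A picture is of the moment at which its call begins. There is no depth.
A pose or a line that the arm cannot do raises r.MotionError and nothing moves.
- r.finish_job(): hands the job in, once; it reports no verdict.
Readings, each from a call of its own:
- r.get_time(): time.
- r.get_q(): joint angles.
- r.get_joint_velocities(): joint speeds.
- r.get_tau(): joint torques, N m.
- r.get_eef_pos(): TCP position.
- r.get_ee_rot(): TCP orientation.
- r.get_wrist_force(): force on the tool from outside, world axes, zero at the start.
- r.get_wrist_torque(): the same for the moment, N m.
- r.get_opening(): finger opening in m.
Only numpy, scipy, OpenCV 4.12 (cv2) and the standard library are available. Lean on these libraries where they do the work, as an engineer would, in place of code of your own. Each camera call takes 0.05 s, during which the arm holds its last target. There are 200 camera calls.

### The job

The cart wheel on the bench stand is about to be pumped up: push it round by its spokes with a fingertip until the valve is at the very bottom of the wheel, so that its stem with the green cap points straight up at the axle, and leave it standing there. Push on the spokes only and do not touch the tyre, whose bead has only just been seated, or the valve stem, which bends easily. Do not lift or shift the stand, and leave the other things on the bench alone.

Things in the scene. Friction and masses are not known exactly. Their poses are not given: they have to be found in the camera images.
- stand: loose blue steel wheel stand, about 6 kg. Origin: underside, straight below the wheel's centre; z up, x along the level axle; its open front, -x, looks towards the robot, turned up to 40 degrees. Base plate 8 mm thick, x -105 to +135, y -150 to +150 mm. Behind the wheel (x +43 to +73 mm) an A-frame: two 20 mm legs spread from the axle down to y -122 and +122 mm. Only low things lie before it.
- hub (a point): the wheel's centre, on the axle in the wheel's middle plane, fixed to the stand 165 mm above its underside. The wheel is upright in the stand's y-z plane. Cream plastic hub: 48 mm across, x -26 to +26 mm (axle nut to -36). Rim: radius 91 to 106 mm, x -19 to +19 mm. Between hub and rim the wheel is open right through but for the five spokes and the valve.
- wheel (a joint): turn of the wheel, rad, unlimited. 0 or any whole turn: valve at the bottom, stem straight up. Grows clockwise seen from the front (looking along the stand's +x): at 1.57 the valve is on the stand's +y side, at 3.14 on top. Stiff bearing (0.14 N m, about 2.5 N at radius 55 mm): it moves only while pushed and stays where it is left.
- spoke1 (a point): middle line of a spoke at radius 55 mm, in the wheel's middle plane. Five straight radial cream spokes, 72 degrees apart, each 16 mm wide and 28 mm deep along the axle (x -14 to +14 mm). At radius 55 mm the clear gap between two spokes is 49 mm. Angles from the valve count the way the joint grows; this spoke: 36 degrees.
- spoke2 (a point): the same point of the next spoke, 108 degrees from the valve.
- spoke3 (a point): the same point of the third spoke, opposite the valve.
- spoke4 (a point): the same point of the fourth spoke, 252 degrees from the valve.
- spoke5 (a point): the same point of the fifth spoke, 324 degrees from the valve. The valve sits half way between spoke5 and spoke1.
- valve: valve stem on the rim's inside, turning with the wheel: brass with a green cap, 33 mm long, at most 15 mm across. Origin: its foot, on the rim at radius 91 mm, in the middle plane; z runs along the stem to its tip, towards the axle (tip at radius 58 mm).
- tyre: black tyre turning with the wheel. Origin: the wheel's centre. A round ring 44 mm thick (x -22 to +22 mm), from radius 102 to 146 mm. A yellow dot, 14 mm across, on each sidewall marks where the valve is.
- impact_driver: dark grey cordless impact driver lying on its side, about 200 by 190 mm, 60 mm high. Origin: under the barrel's middle. To be left alone.
- inflator: dark hand-held tyre inflator lying flat, 55 (x) by 170 (y) mm, 46 mm high, brass nozzle at +y. Origin: underside, centre of the case. To be left alone.
- sealant: white bottle with green label and black cap, 54 mm across, 135 mm high, standing. Origin: underside, centre. To be left alone.
- mug: white mug, 78 mm across, 92 mm high, handle at its +y. Origin: underside, centre. To be left alone.
- screwdriver: screwdriver with red handle, 200 mm long, lying along its x. Origin: underside, middle. To be left alone.
- pivot_bolt: black bolt 143 mm long and up to 20 mm thick, lying along its x on the base plate before the wheel. Origin: underside, middle. To be left alone.
- bracket: cream ribbed plastic moulding, about 120 by 180 mm, 55 mm high. Origin: underside, centre. To be left alone.

How it is judged:
By the outcome, as a careful person would: the job done as asked, in the order asked, and still so for the second after the job is handed in, with the robot touching nothing.
It also fails if it takes over 72 s, if anything falls off the work surface, if the arm or the gripper's body presses on something with over 40 N, if the wrist force passes 120 N, or if a joint passes its speed limit or range.

## Working session

There is one attempt and no reset: what is moved stays moved. The work goes in short steps, each a Python script; the robot and the scene stay as the last script left them, time stands still between calls to the robot, and variables do not carry over. Pictures are saved under pics/ and viewed, about 8 in all and at most 12, crops included, and the job is handed in when it is done.

```bash
mkdir -p pics; python3 - <<'E'
from bench import r,capture
import cv2,numpy as np,pickle
for n in("scene","top"):
    c=capture(n); cv2.imwrite(f"pics/{n}0.png",c["image"]); pickle.dump(c,open(f"{n}0.pkl","wb"))
    print(n,c["K"],c["R"],c["t"], -c["R"].T@c["t"])
print(r.get_time(), r.get_ee_rot())
E
```

```text
scene [[388.92374815   0.         317.80967018]
 [  0.         388.92374815 198.49917782]
 [  0.           0.           1.        ]] [[ 0.0610515   0.99804212 -0.01358827]
 [ 0.866099   -0.05973733 -0.49629021]
 [-0.49613026  0.01853047 -0.86805034]] [-0.00615831 -0.460847    1.41524383] [ 1.10166038 -0.04760865  0.99970535]
top [[412.88664071   0.         314.98120764]
 [  0.         412.88664071 199.00206905]
 [  0.           0.           1.        ]] [[ 0.01087307 -0.9999123  -0.00756055]
 [-0.99838152 -0.01043371 -0.0559059 ]
 [ 0.05582211  0.00815619 -0.99840742]] [-0.02740007  0.59135552  1.20504596] [ 0.52342814 -0.03105622  1.23597993]
0.1 [[ 9.70187431e-01  2.42355640e-01 -3.04337957e-04]
 [ 2.42355822e-01 -9.70186968e-01  9.49652483e-04]
 [-6.51110848e-05 -9.95098979e-04 -9.99999503e-01]]
```

View pics/scene0.png

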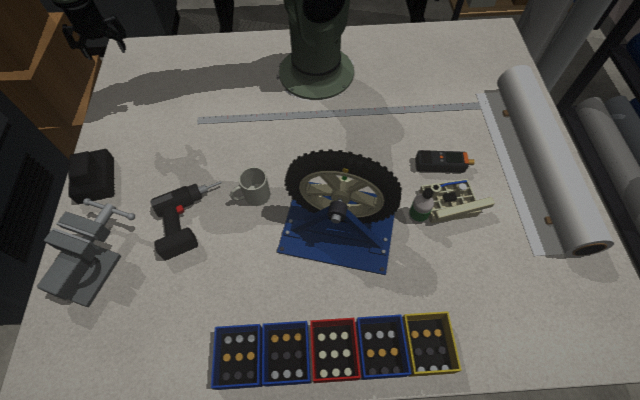

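View pics/top0.png

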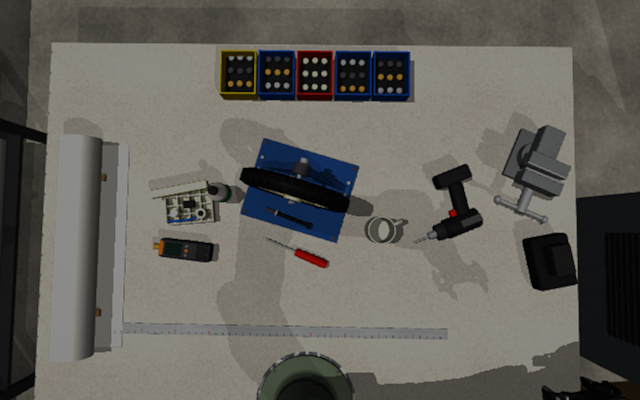

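```bash
cat > h.py <<'E'
import numpy as np,cv2
def ray(c,uv,n=None,d=None,z=None):
    """cast pixel(s) on plane n.X=d"""
    if z is not None: n,d=np.array([0,0,1.]),z
    uv=np.atleast_2d(uv).astype(float)
    D=np.c_[uv,np.ones(len(uv))]@np.linalg.inv(c["K"]).T@c["R"]
    C=-c["R"].T@c["t"]
    return C+D*((d-C@n)/(D@n))[:,None]
def proj(c,X):
    p=(np.atleast_2d(X)@c["R"].T+c["t"])@c["K"].T
    return p[:,:2]/p[:,2:]
E
python3 - <<'E'
import pickle,cv2,numpy as np
from h import *
c=pickle.load(open("top0.pkl","rb")); s=pickle.load(open("scene0.pkl","rb"))
im=c["image"]; h=cv2.cvtColor(im,cv2.COLOR_BGR2HSV)
m=cv2.inRange(h,(105,120,30),(130,255,255)); m[:120]=0
m[:, :225]=0; m[:,375:]=0
pts=np.argwhere(m)[:,::-1]
P=ray(c,pts,z=.008)[:,:2]
R=cv2.minAreaRect((P*1000).astype(np.float32)); print(R)
box=cv2.boxPoints(R)/1000; print(box)
a=cv2.resize(im[125:275,220:380],None,fx=5,fy=5,interpolation=cv2.INTER_CUBIC)
b=cv2.resize(s["image"][140:275,270:410],None,fx=5,fy=5,interpolation=cv2.INTER_CUBIC)
o=np.zeros((600,800,3),np.uint8)
b=cv2.resize(b,None,fx=.8,fy=.8);a=cv2.resize(a,None,fx=.3,fy=.3)
o[:b.shape[0],:b.shape[1]]=b; o[:a.shape[0],560:560+a.shape[1]]=a
cv2.imwrite("pics/c1.png",cv2.convertScaleAbs(o,alpha=1.8))
E
```

```text
((620.0750122070312, 26.28125), (297.6566467285156, 236.56106567382812), 73.85317993164062)
[[ 0.4650713  -0.08378235]
 [ 0.69230056 -0.14956991]
 [ 0.7750787   0.13634485]
 [ 0.5478495   0.20213242]]
```

View pics/c1.png

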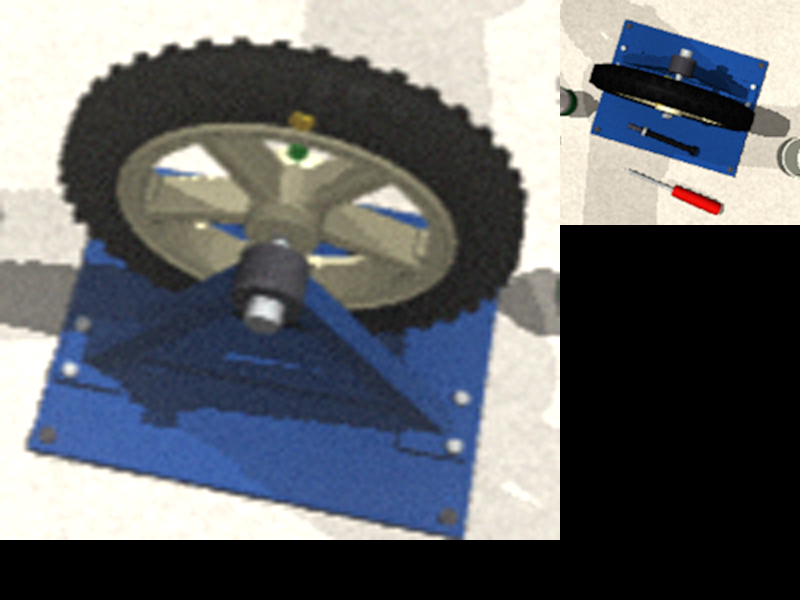

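```bash
cat >> h.py <<'E'
YAW=np.radians(-16.15); ex=np.array([np.cos(YAW),np.sin(YAW),0]); ey=np.array([-ex[1],ex[0],0]); ez=np.array([0,0,1.])
O=np.array([.6057,.0305,0]); H=O+.165*ez
def S(x,y,z): return H+x*ex+y*ey+z*ez      # stand coords about the hub
def W(rad,phi,x=0): return S(x,rad*np.sin(phi),-rad*np.cos(phi))
def polar(c,uv,x):
    d=ray(c,uv,ex,ex@(H+x*ex))-H
    y,z=d@ey,d[:,2]; return np.c_[np.hypot(y,z)*1000,np.degrees(np.arctan2(y,-z))%360]
def tool(pitch,roll):
    p=np.radians(pitch); z=np.cos(p)*ex-np.sin(p)*ez; y=ey; x=np.cross(y,z)
    a=np.radians(roll); return np.c_[np.cos(a)*x+np.sin(a)*y,-np.sin(a)*x+np.cos(a)*y,z]
E
python3 - <<'E'
import pickle
from h import *
from bench import kinematics
s=pickle.load(open("scene0.pkl","rb")); c=pickle.load(open("top0.pkl","rb"))
h=cv2.cvtColor(s["image"],cv2.COLOR_BGR2HSV)[140:275,270:410]
g=cv2.inRange(h,(45,100,20),(80,255,255)); y=cv2.inRange(h,(18,150,80),(32,255,255))
for n,m,x in(("cap",g,0),("dot",y,.022)):
    k,l,st,ce=cv2.connectedComponentsWithStats(m); i=1+np.argmax(st[1:,4]); uv=ce[i]+[270,140]
    print(n,st[i,4],uv,polar(s,uv,x))
print("hubproj",proj(s,[H,S(.073,0,0)]),proj(c,[H,S(-.036,0,0)]))
for pitch in(0,10,20,30,40):
  for roll in(0,90,180,270):
    t="".join("x" if kinematics.ik(W(.055,np.radians(f),x),tool(pitch,roll)) is None else "o" for x in(.01,-.1) for f in range(0,360,30))
    print(pitch,roll,t[:12],t[12:])
E
```

```text
cap 12 [344.08333333 177.58333333] [[ 60.94302794 176.26095065]]
dot 3 [346. 169.] [[130.61322808 175.95827852]]
hubproj [[341.42289302 190.51296785]
 [335.67376459 215.92663829]] [[294.78243113 190.19881865]
 [290.7483265  203.43383303]]
0 0 ooooooxxxxoo xxxxxxxxxxxx
0 90 oooooxxxxxoo xxxxxxxxxxxx
0 180 ooooooxxxxxo xxxxxxxxxxxx
0 270 ooooooxxxxoo xxxxxxxxxxxx
10 0 ooooooxxxxxx xxxxxxxxxxxx
10 90 oooooxxxxxxx xxxxxxxxxxxx
10 180 ooooooxxxxxx xxxxxxxxxxxx
10 270 ooooooxxxxxx xxxxxxxxxxxx
20 0 oooooooxxxxx xxxxxxxxxxxx
20 90 ooooooxxxxxx xxxxxxxxxxxx
20 180 ooooooxxxxxx xxxxxxxxxxxx
20 270 ooooooxxxxxx xxxxxxxxxxxx
30 0 ooooooooxxxo xxxxxxxxxxxx
30 90 ooooooooxxxo xxxxxxxxxxxx
30 180 ooooooooxxxo xxxxxxxxxxxx
30 270 ooooooooxxxo xxxxxxxxxxxx
40 0 oooooooooooo xxxxxxxxxxxx
40 90 oooooooooooo xxxxxxxxxxxx
40 180 oooooooooooo xxxxxxxxxxxx
40 270 oooooooooooo xxxxxxxxxxxx
```

```bash
python3 - <<'E'
from h import *
from bench import kinematics
np.set_printoptions(precision=0,suppress=True)
fs=[-40,-10,20,50,80,110,140,160]
for az in(-12,-16,-20,-25):
 for pitch in(0,6,12,20):
  for roll in(0,90,180,270):
    T=tool2(az,pitch,roll); out=[];q=[]
    for back in(0,.06,.1,.15):
        s=[kinematics.ik(W(.055,np.radians(f),.01)-back*T[:,2],T) for f in fs]
        out.append("".join("x" if a is None else "o" for a in s)); q+= [s[0]]
        if back==0: e=s[-1]
    if "x" not in out[0]+out[1]: print(az,pitch,roll,*out,q[0],e,q[2])
E
```

```text
-12 0 0 oooooooo oooooooo oooooooo oooooooo [ -33.   68.   -2.  132.  116.  101. -107.] [-38.  53.  -2. 132. 112.  94. -95.] [ -38.   71.  -14.  138.  101.  110. -114.]
-12 0 90 oooooooo oooooooo oooxxxox xxxxxxxx [-73.  92.  44. 134. 116.  51. 130.] [-80.  82.  56. 134. 119.  40. 139.] [-82.  86.  32. 139. 100.  54. 137.]
-12 0 180 oooooooo oooooooo oooooooo oooooooo [-33.  68.  -2. 132. 116. 101.  73.] [-38.  53.  -2. 132. 112.  94.  85.] [-38.  71. -14. 138. 101. 110.  66.]
-12 0 270 oooooooo oooooooo oooooooo oooooooo [-33.  68.  -2. 132. 116. 101. -17.] [-38.  53.  -2. 132. 112.  94.  -5.] [-38.  71. -14. 138. 101. 110. -24.]
-12 6 0 oooooooo oooooooo xooooooo xoooooox [ -43.   65.   10.  135.  117.   84. -111.] [-38.  48.  -2. 133. 113.  86. -91.] None
-12 6 180 oooooooo oooooooo xooooooo xoooooox [-43.  65.  10. 135. 117.  84.  69.] [-38.  48.  -2. 133. 113.  86.  89.] None
-12 6 270 oooooooo oooooooo xooooooo xoooooox [-43.  65.  10. 135. 117.  84. -21.] [-38.  48.  -2. 133. 113.  86.  -1.] None
-16 0 0 oooooooo oooooooo oooooooo oooooooo [ -34.   67.   -2.  130.  111.   98. 
[... 1361 characters left out ...]
20 0 oooooooo oooooooo oooooooo xooooooo [  2.  59. -45. 132. 121. 103. -72.] [  3.  50. -56. 128. 112. 101. -61.] [ -7.  57. -52. 139. 105. 110. -81.]
-16 20 180 oooooooo oooooooo xooooooo xooooooo [-32.  51.  -2. 134. 116.  74.  86.] [-37.  38.  -2. 130. 105.  68. 103.] None
-16 20 270 oooooooo oooooooo xooooooo xooooooo [-32.  51.  -2. 134. 116.  74.  -4.] [-27.  38. -14. 130. 105.  74.  16.] None
-20 0 0 oooooooo oooooooo oooooooo oooooooo [ -36.   66.   -2.  127.  106.   96. -103.] [-25.  54. -21. 126. 107. 106. -83.] [ -40.   68.  -14.  131.   94.  105. -106.]Traceback (most recent call last):
  File "<stdin>", line 10, in <module>
ValueError: time passes only in moves, steps and waits
```

```bash
cat >> h.py <<'E'
T=tool2(-18,3,270); back=lambda P,b: P-b*T[:,2]
def snap(tag,names=("scene","top")):
    from bench import capture
    import pickle
    o={}
    for n in names:
        o[n]=capture(n); pickle.dump(o[n],open(f"{n}{tag}.pkl","wb"))
    return o
def crop(o,tag):
    a=cv2.resize(o["scene"]["image"][130:270,260:420],None,fx=4.5,fy=4.2,interpolation=cv2.INTER_CUBIC) if 0 else cv2.resize(o["scene"]["image"][120:270,250:410],(480,450),interpolation=cv2.INTER_CUBIC)
    b=cv2.resize(o["top"]["image"][110:290,200:400],(320,288),interpolation=cv2.INTER_CUBIC)
    q=np.zeros((450,800,3),np.uint8); q[:,:480]=a; q[:288,480:]=b
    cv2.imwrite(f"pics/{tag}.png",cv2.convertScaleAbs(q,alpha=1.7))
E
python3 - <<'E'
from h import *
from bench import r,jaws,kinematics
np.set_printoptions(precision=3,suppress=True)
p0=W(.055,np.radians(-40),.01); A=back(p0,.11); Hh=A+[0,0,.2]
print(A,kinematics.ik(A,T),kinematics.ik(Hh,T))
jaws.move_gripper(0)
p=r.get_eef_pos(); r.move_l([p[0],p[1],.38],v=.2)
r.move_pose(Hh,T)
print(r.get_time(),r.get_eef_pos(),r.get_q(),r.get_opening())
r.move_l(A,v=.12)
print(r.get_time(),r.get_eef_pos(),r.get_q(),r.get_wrist_force())
crop(snap("1"),"a1")
E
```

```text
[0.515 0.055 0.129] [-41.929  65.177 -13.991 134.275  94.527 101.631 -17.237] NoneTraceback (most recent call last):
  File "<stdin>", line 8, in <module>
bench.MotionError: the arm cannot take that pose within its joint ranges
```

```bash
python3 - <<'E'
from h import *
from bench import r,kinematics
np.set_printoptions(precision=0,suppress=True)
print(r.get_eef_pos(),r.get_q(),r.get_time())
A=back(W(.055,np.radians(-40),.01),.11)
for pit in(3,30,50):
  for az in(-18,-40):
    for dz in(.06,.12,.2):
      for b in(0,.06):
        print(pit,az,dz,b,kinematics.ik(A-b*T[:,2]+[0,0,dz],tool2(az,pit,270)))
E
```

```text
[ 0. -1.  0.] [72. 24. -2. 80.  1. 77. -6.] 1.7583
3 -18 0.06 0 [-33.  58. -26. 137.  95. 110.  -9.]
3 -18 0.06 0.06 [-43.  58. -26. 138.  84. 108. -14.]
3 -18 0.12 0 None
3 -18 0.12 0.06 None
3 -18 0.2 0 None
3 -18 0.2 0.06 None
3 -40 0.06 0 [-32.  57. -26. 120.  79. 109.   1.]
3 -40 0.06 0.06 [-39.  56. -26. 121.  70. 109.  -3.]
3 -40 0.12 0 [-32.  49. -26. 122.  77. 109.   7.]
3 -40 0.12 0.06 [-39.  49. -26. 123.  69. 109.   3.]
3 -40 0.2 0 [-32.  39. -26. 122.  76. 108.  16.]
3 -40 0.2 0.06 [-40.  38. -26. 123.  68. 110.  13.]
30 -18 0.06 0 [-17.  36. -38. 137.  94.  80.  15.]
30 -18 0.06 0.06 None
30 -18 0.12 0 [-16.  26. -38. 136.  88.  75.  25.]
30 -18 0.12 0.06 [ -8.  33. -61. 137.  82.  92.  21.]
30 -18 0.2 0 [ -4.  17. -50. 132.  82.  75.  40.]
30 -18 0.2 0.06 [ -4.  18. -61. 133.  75.  83.  36.]
30 -40 0.06 0 [ -3.  52. -61. 122.  82. 108.  15.]
30 -40 0.06 0.06 [-10.  50. -61. 124.  74. 108.   9.]
30 -40 0.12 0 [ -2.  43. -61. 121.  77. 104.  22.]
30 -40 0.12 0.06 [ -9.  41. -61. 122.  70. 105.  16.]
30 -40 0.2 0 [ -1.  32. -61. 117.  72. 101.  32.]
30 -40 0.2 0.06 [ -7.  30. -61. 119.  66. 103.  27.]
50 -18 0.06 0 [ -5.  24. -38. 131.  80.  53.  42.]
50 -18 0.06 0.06 [ -4.  25. -50. 134.  76.  61.  36.]
50 -18 0.12 0 [  6.  19. -50. 128.  72.  57.  53.]
50 -18 0.12 0.06 [  7.  19. -61. 130.  69.  64.  47.]
50 -18 0.2 0 [ 27.  16. -73. 121.  64.  64.  66.]
50 -18 0.2 0.06 [ 13.   8. -62. 124.  56.  61.  65.]
50 -40 0.06 0 [  0.  34. -50. 120.  69.  74.  33.]
50 -40 0.06 0.06 [  1.  36. -61. 123.  67.  82.  25.]
50 -40 0.12 0 [  9.  31. -61. 117.  66.  81.  39.]
50 -40 0.12 0.06 [  3.  28. -61. 120.  61.  82.  34.]
50 -40 0.2 0 [ 11.  22. -61. 112.  58.  81.  51.]
50 -40 0.2 0.06 [  5.  19. -61. 115.  53.  83.  46.]
```

```bash
python3 - <<'E'
from h import *
from bench import r,jaws,kinematics
np.set_printoptions(precision=3,suppress=True)
A=back(W(.055,np.radians(-40),.01),.11)
Q=np.array(kinematics.ik(A-.06*T[:,2]+[0,0,.2],tool2(-40,3,270))); q1=Q.copy(); q1[0]=72
r.move_j(list(q1)); print(r.get_time(),r.get_eef_pos())
r.move_j(list(Q)); print(r.get_time(),r.get_eef_pos())
r.move_pose(A,T)
print(r.get_time(),A,r.get_eef_pos(),r.get_q(),r.get_wrist_force(),r.get_opening())
crop(snap("1"),"a1")
E
```

```text
2.8917 [-0.088 -0.465  0.332]
5.6167 [0.465 0.088 0.332]
6.475 [0.515 0.055 0.129] [0.515 0.056 0.129] [-40.21   65.266 -15.93  134.142  94.829 103.565 -16.683] [ 0.563  0.015 -0.531] 1.2837746881301756e-06
```

View pics/a1.png

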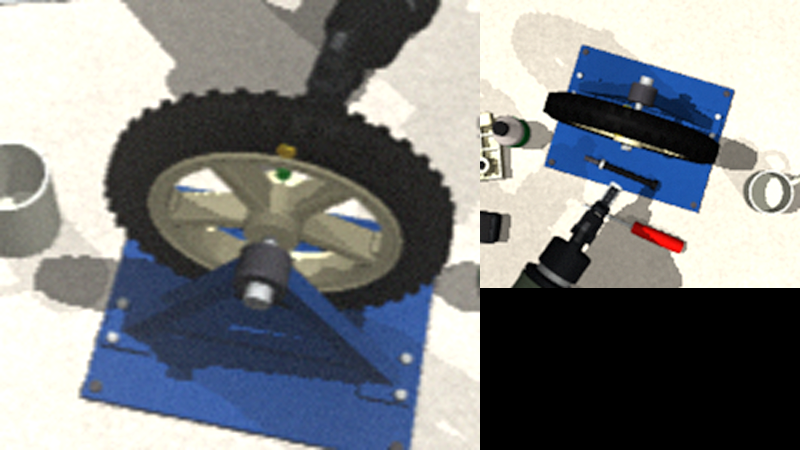

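```bash
cat >> h.py <<'E'
def arc(r,f0,f1,step=10,v=.08,x=.01,N=20,rad=.055):
    n=max(1,int(np.ceil(abs(f1-f0)/step)))
    for f in np.linspace(f0,f1,n+1)[1:]:
        if r.move_l(W(rad,np.radians(f),x),v=v,contact_N=N): print("contact",f,r.get_wrist_force()); return False
    return True
E
python3 - <<'E'
from h import *
from bench import r
np.set_printoptions(precision=2,suppress=True)
P=W(.057,np.radians(-45),.01)
r.move_l(back(P,.11),v=.1)
c=r.move_l(P,v=.06,contact_N=5)
print("insert",c,r.get_eef_pos()-P,r.get_wrist_force(),r.get_time())
if not c:
    ok=arc(r,-45,30)
    print(ok,r.get_wrist_force(),r.get_q(),r.get_time())
crop(snap("2"),"a2")
E
```

```text
insert False [-0.  0. -0.] [ 0.44  0.22 -0.13] 8.8083
True [ 0.06 -0.74 -0.65] [-34.44  63.88  -9.06 123.19 106.82  96.77  -4.12] 10.8833
```

View pics/a2.png

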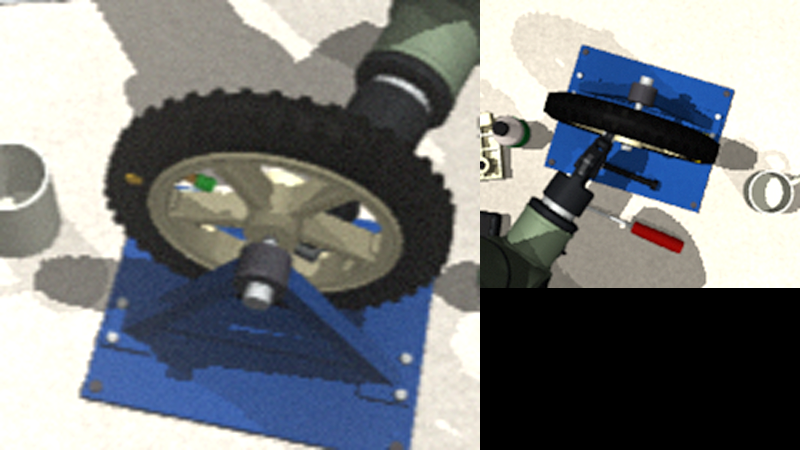

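```bash
cat >> h.py <<'E'
def theta(s):
    from scipy import ndimage
    h=cv2.cvtColor(s["image"],cv2.COLOR_BGR2HSV)[140:275,270:410]
    for n,m,x in(("cap",cv2.inRange(h,(45,100,20),(80,255,255)),0),("dot",cv2.inRange(h,(18,150,80),(32,255,255)),.022)):
        k,l,st,ce=cv2.connectedComponentsWithStats(m)
        for i in range(1,k): print(n,st[i,4],polar(s,ce[i]+[270,140],x)[0].round(1))
E
python3 - <<'E'
from h import *
from bench import r
import pickle
np.set_printoptions(precision=2,suppress=True)
theta(pickle.load(open("scene2.pkl","rb")))
ok=arc(r,30,130)
print(ok,r.get_wrist_force(),r.get_q(),r.get_time())
o=snap("3"); theta(o["scene"]); crop(o,"a3")
E
```

```text
cap 29 [ 65.3 246.1]
dot 2 [128.2 245.6]
True [ 0.38 -0.23 -0.16] [-35.07  52.98 -10.01 125.37 104.88  94.23   4.02] 13.65
cap 2 [ 65.6 337. ]
```

View pics/a3.png

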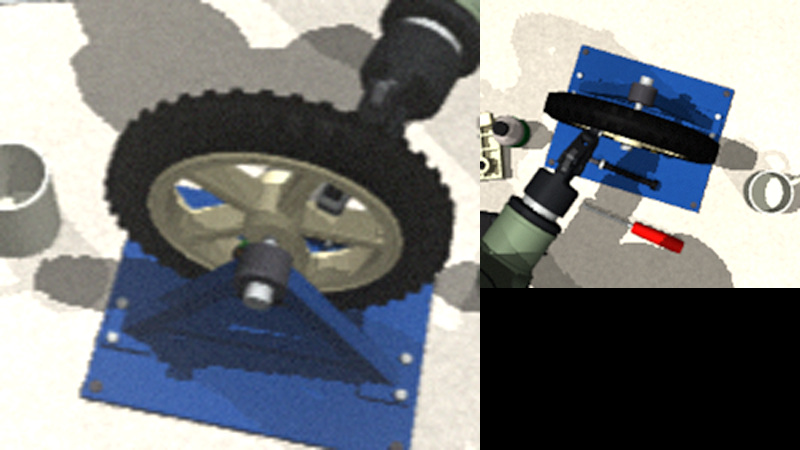

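```bash
cat >> h.py <<'E'
def rect(s,x=.014,n=600):
    """rear face plane resampled square-on: 3 px/mm, up = up, right = stand -y mirrored to +y left"""
    q=np.array([(-.1,-.1),(.1,-.1),(.1,.1),(-.1,.1)])
    src=np.float32([proj(s,S(x,a,b))[0] for a,b in q]); dst=np.float32([((a+.1)*3000,(.1-b)*3000) for a,b in q])
    return cv2.warpPerspective(s["image"],cv2.getPerspectiveTransform(src,dst),(n,n),flags=cv2.INTER_CUBIC)
E
python3 - <<'E'
from h import *
from bench import r
np.set_printoptions(precision=2,suppress=True)
ok=arc(r,130,146,step=8,v=.05)
print(ok,r.get_wrist_force(),r.get_time())
o=snap("4",("scene",)); theta(o["scene"]); im=rect(o["scene"])
for a in range(-300,300,75): pass
cv2.imwrite("pics/a4.png",cv2.convertScaleAbs(im,alpha=1.7))
E
```

```text
True [ 0.19 -0.63  0.6 ] 14.35
```

View pics/a4.png

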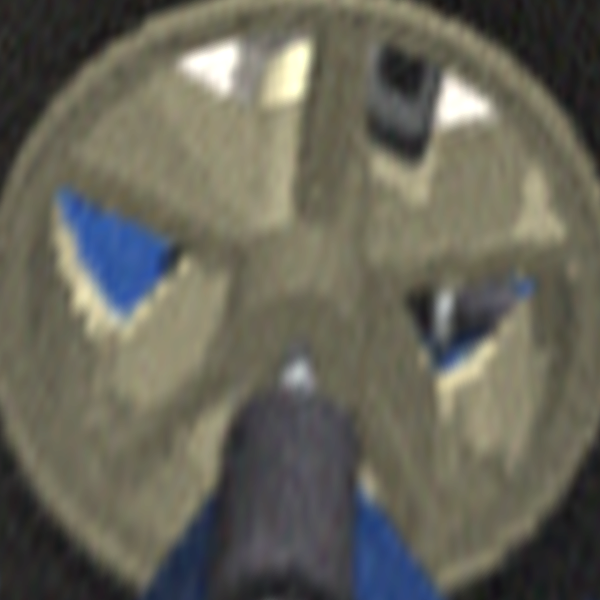

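```bash
python3 - <<'E'
from h import *
from bench import r
np.set_printoptions(precision=2,suppress=True)
ok=arc(r,146,152,step=6,v=.04)
print(ok,r.get_wrist_force(),r.get_time())
arc(r,152,137,step=8,v=.05)
o=snap("5",("scene",)); im=rect(o["scene"])
cv2.imwrite("pics/a5.png",cv2.convertScaleAbs(im,alpha=1.7))
E
```

```text
True [ 0.32  0.31 -0.62] 14.6917
```

View pics/a5.png

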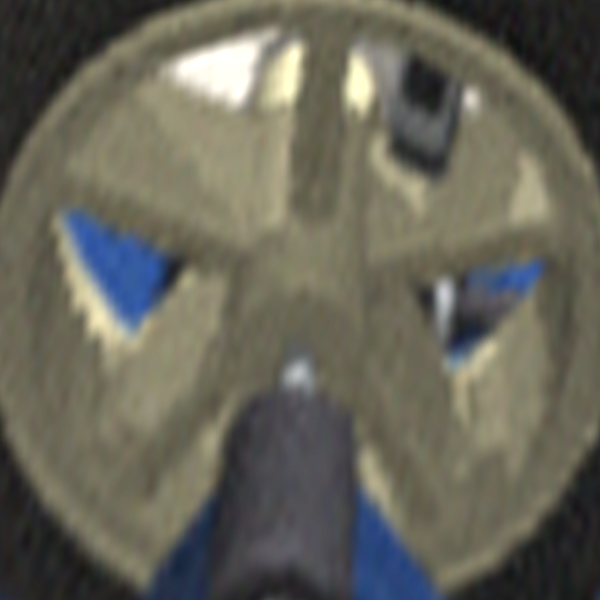

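```bash
python3 - <<'E'
from h import *
from bench import r
np.set_printoptions(precision=2,suppress=True)
print(arc(r,137,152,step=8,v=.05),arc(r,152,156.2,step=6,v=.03),r.get_wrist_force())
arc(r,156.2,140,step=8,v=.05)
o=snap("6",("scene",)); im=rect(o["scene"])
cv2.imwrite("pics/a6.png",cv2.convertScaleAbs(im,alpha=1.7))
# sub-pixel edges: row/column gradients along the spokes
g=cv2.GaussianBlur(cv2.cvtColor(im,cv2.COLOR_BGR2GRAY),(0,0),3).astype(float)
b=cv2.GaussianBlur(im,(0,0),2).astype(float); bl=b[...,0]-b[...,2]
E=[]
for y in range(50,105,5):
    d=np.diff(g[y,270:390]); E.append((y,270+np.argmin(d[:60]),270+60+np.argmax(d[60:])))
print(E)
print("s4",[(x,int(np.argmax(np.diff(bl[150:300,x]))+150)) for x in range(75,160,8)])
print("s2",[(x,int(np.argmax(np.diff(g[200:300,x]))+200)) for x in range(440,540,8)])
print(r.get_time())
E
```

```text
True True [ 0.51  0.58 -1.65]
[(50, np.int64(292), np.int64(339)), (55, np.int64(291), np.int64(340)), (60, np.int64(291), np.int64(339)), (65, np.int64(290), np.int64(338)), (70, np.int64(290), np.int64(338)), (75, np.int64(288), np.int64(335)), (80, np.int64(289), np.int64(337)), (85, np.int64(287), np.int64(336)), (90, np.int64(288), np.int64(337)), (95, np.int64(287), np.int64(338)), (100, np.int64(286), np.int64(338))]
s4 [(75, 222), (83, 217), (91, 227), (99, 235), (107, 236), (115, 237), (123, 240), (131, 242), (139, 251), (147, 251), (155, 251)]
s2 [(440, 270), (448, 267), (456, 212), (464, 200), (472, 204), (480, 204), (488, 200), (496, 203), (504, 200), (512, 274), (520, 296), (528, 295), (536, 256)]
16.9917
```

View pics/a6.png

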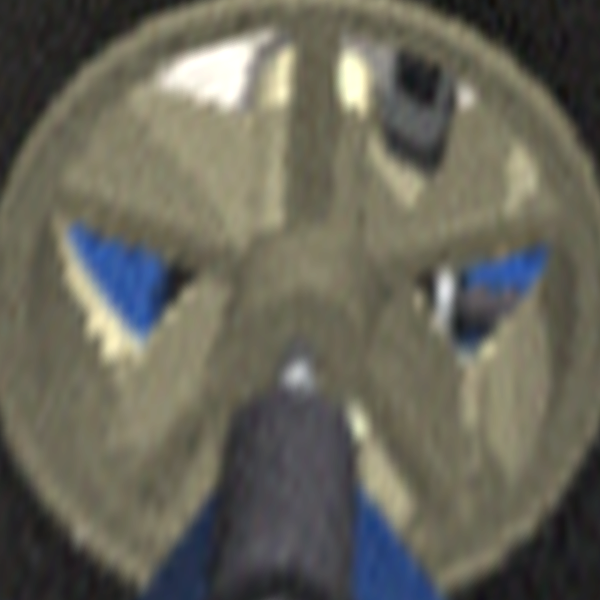

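```bash
cat > m.py <<'E'
from h import *
def meas(im):
    g=cv2.GaussianBlur(cv2.cvtColor(im,cv2.COLOR_BGR2GRAY),(0,0),3).astype(float); L=[]
    for y in range(46,101,3):
        d=np.diff(g[y,265:365]); m=np.argmin(g[y,290:330])+25
        L.append((y,265+np.argmin(d[:m]),265+m+np.argmax(d[m:])))
    L=np.array(L,float); cx=L[:,1:].mean(1); print("s3 centre x: y46-70 %.1f, y73-100 %.1f"%(cx[:9].mean(),cx[9:].mean()))
    # rim circle: rim/tyre edge at mid height, left and right (symmetry axis)
    print("line deg",[round(float(np.degrees(np.arctan(-np.polyfit(L[:,0],v,1)[0]))),1) for v in(L[:,1],L[:,2],cx)])
E
python3 - <<'E'
from m import *
from bench import r
import pickle
for k in(4,5,6): meas(rect(pickle.load(open(f"scene{k}.pkl","rb"))))
print(arc(r,140,154,step=8,v=.05),arc(r,154,158.8,step=6,v=.03),r.get_wrist_force())
arc(r,158.8,138,step=8,v=.05)
o=snap("7",("scene",)); im=rect(o["scene"]); meas(im)
big=cv2.convertScaleAbs(im,alpha=1.7)
cv2.imwrite("pics/a7.png",big)
print(r.get_time())
E
```

```text
s3 centre x: y46-70 314.7, y73-100 310.1
line deg [10.5, 7.3, 8.9]
s3 centre x: y46-70 323.2, y73-100 320.5
line deg [6.8, 4.3, 5.6]
s3 centre x: y46-70 314.9, y73-100 312.0
line deg [8.3, 0.6, 4.5]
True True [-0.42874007  0.47091854 -0.40619762]
s3 centre x: y46-70 304.3, y73-100 307.9
line deg [-13.3, -3.6, -8.5]
18.7583
```

View pics/a7.png

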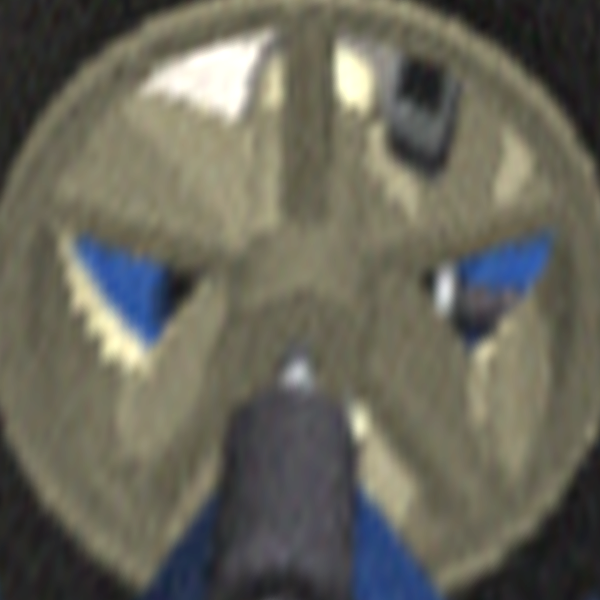

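```bash
cat > m2.py <<'E'
from h import *
import pickle
def run(k):
    s=pickle.load(open(f"scene{k}.pkl","rb")); im=rect(s); b=cv2.GaussianBlur(im,(0,0),1.5).astype(int); bl=b[...,0]-b[...,2]>15
    A=[]
    for x0,x1 in((90,160),(478,535)):
        pts=np.array([(x,180+np.argmax(bl[180:330,x])) for x in range(x0,x1,3) if bl[180:330,x].any()],float)
        l=cv2.fitLine(pts.astype(np.float32),cv2.DIST_HUBER,0,.01,.01).ravel(); A.append(np.degrees(np.arctan(l[1]/l[0])))
    # rim centre: cream/black boundary on the rear rim plane, upper part
    R=rect(s,.019); v=cv2.GaussianBlur(R,(0,0),1.5).max(2); E=[]
    for a in list(np.radians(range(-60,61,4))):
        rr=np.arange(220,340); u=300+rr*np.sin(a); w=300-rr*np.cos(a)
        ok=(u>0)&(u<599)&(w>0)&(w<599)
        if ok.sum()<60 or ok[-1]==0 and rr[ok].max()<300: continue
        p=v[w[ok].astype(int),u[ok].astype(int)].astype(float); i=np.argmin(np.diff(cv2.GaussianBlur(p[None],(0,0),3).ravel())); E.append((u[ok][i],w[ok][i]))
    E=np.array(E); c=np.linalg.lstsq(np.c_[2*E,np.ones(len(E))],(E**2).sum(1),rcond=None)[0]
    print(k,"edges",np.round(A,1),"theta %.1f"%(-(A[0]+A[1])/2),"rim centre",c[:2].round(1),"r",round(float(np.sqrt(c[2]+c[:2]@c[:2])),1),len(E))
E
python3 - <<'E'
from m2 import *
for k in(4,5,6,7): run(k)
s=pickle.load(open("scene7.pkl","rb"))
a=cv2.resize(s["image"][140:225,280:400],(800,567),interpolation=cv2.INTER_CUBIC)
cv2.imwrite("pics/a8.png",cv2.convertScaleAbs(a,alpha=1.7))
E
```

```text
4 edges [24.1  2.2] theta -13.1 rim centre [293.7 349.8] r 345.8 30
5 edges [ 24.3 -11.2] theta -6.5 rim centre [298.3 357.3] r 355.8 30
6 edges [ 18.4 -14.6] theta -1.9 rim centre [297.5 383.9] r 377.1 30
7 edges [ 19.6 -14.8] theta -2.4 rim centre [302.8 385. ] r 377.2 30
```

```bash
python3 - <<'E'
from m2 import *
from bench import r
print(arc(r,138,154,step=8,v=.05),arc(r,154,160.6,step=7,v=.03),r.get_wrist_force())
arc(r,160.6,138,step=8,v=.05)
o=snap("8",("scene",)); run(8)
a=cv2.resize(o["scene"]["image"][140:225,280:400],(800,567),interpolation=cv2.INTER_CUBIC)
b=rect(o["scene"])
cv2.imwrite("pics/a8.png",cv2.convertScaleAbs(b,alpha=1.7))
print(r.get_time())
E
```

```text
True True [-0.92991851 -1.24653078 -0.88075006]
8 edges [ 18. -21.] theta 1.5 rim centre [306.8 387.6] r 381.5 30
20.6417
```

View pics/a8.png

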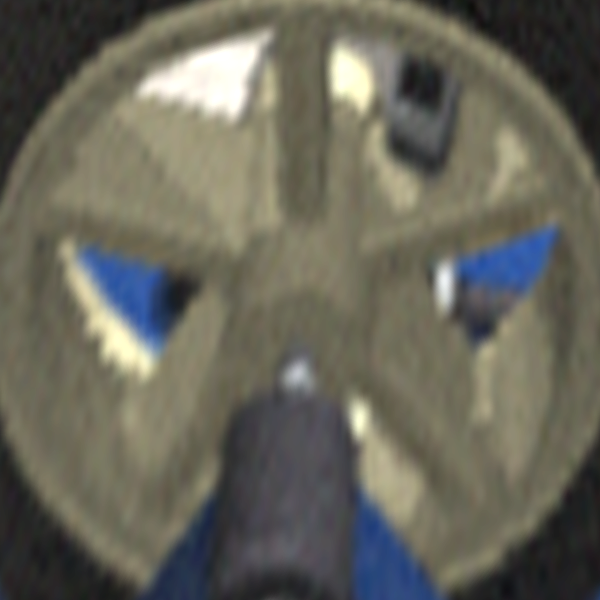

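```bash
python3 - <<'E'
from m2 import *
from bench import r
print(r.move_l(back(W(.055,np.radians(138),.01),.09),v=.08,contact_N=6),r.get_wrist_force())
r.wait(.5)
o=snap("9"); run(9)
P=ray(o["top"],np.argwhere((lambda m:(m.__setitem__((slice(0,120)),0),m.__setitem__((slice(None),slice(0,225)),0),m.__setitem__((slice(None),slice(375,None)),0),m)[-1])(cv2.inRange(cv2.cvtColor(o["top"]["image"],cv2.COLOR_BGR2HSV),(105,120,30),(130,255,255))))[:,::-1],z=.008)[:,:2]
print(cv2.minAreaRect((P*1000).astype(np.float32)))
b=rect(o["scene"]); q=np.zeros((500,800,3),np.uint8); q[:,:500]=cv2.resize(b,(500,500)); q[:270,500:]=cv2.resize(o["top"]["image"][110:290,200:400],(300,270))
cv2.imwrite("pics/a9.png",cv2.convertScaleAbs(q,alpha=1.7)); print(r.get_time())
E
```

```text
False [-0.39472321 -0.54091103 -0.65416399]
9 edges [ 17.1 -21.5] theta 2.2 rim centre [292.2 393.3] r 379.2 30
((620.0587768554688, 26.588943481445312), (297.9745788574219, 236.5957794189453), 73.80419158935547)
22.5167
```

View pics/a9.png

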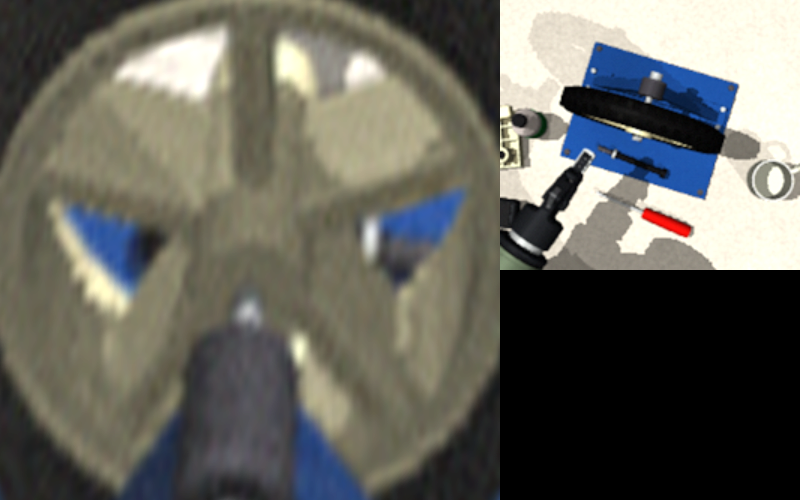

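```bash
python3 -c "
from bench import r
r.finish_job(); print(r.get_time())"
```

```text
the job is handed in; nothing more can be done
the job is handed in; nothing more can be done
```

I turned the wheel clockwise by about half a turn, from 176°, so that the valve is at the bottom, and handed the job in. I pushed spoke 3 only, with the closed fingertip in the gap between spokes 2 and 3, well away from the valve. I finished with small measured nudges, backed off, pulled the finger out and left it about 9 cm clear. The robot's clock read about 22.5 s just before hand-in.

**Wheel angle:** in the last picture the spoke opposite the valve stands upright, within about 1°. A second measure, from the edges of the two side spokes, gave about +2°. That one is noisy, with several degrees of scatter in earlier pictures. I take the final angle as 0 to +2°. The valve itself was hidden behind the stand at the end, so I inferred its position from the spokes.

**Stand:** it moved by less than 0.5 mm and 0.1° between the first and last top pictures, which is within measuring noise.

**Contact and surroundings:**
- The wrist force readings, taken at the ends of moves, stayed below about 2 N. None of the contact stops set on the insertion, pushing and withdrawal moves tripped.
- No contact with the tyre, valve or other things showed up.
- The things near the stand in the last picture (mug, bolt, screwdriver and sealant) look unmoved by eye. I did not measure them, and I did not re-check the impact driver or inflator.

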